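# Free the jammed liner from the chip-pot holder

## Robot

A 6-joint arm with a two-finger parallel gripper is mounted at the origin on a cart in front of the work surface, level with it; the furniture and walls round the work are solid. World frame = base frame: x ahead of the robot, y to its left, z up, the work surface at z = 0. Lengths are in mm, angles in degrees, forces in N, time in s.
With the tool pointing down it reaches from about 250 to 725 mm from the base axis. Payload 4 kg.
Tool frame: the origin (TCP) lies midway between the tips of the shut fingers; the grasp point (between the pads) lies 19 mm behind it; z points along the fingers, y is the line along which they close (so a half turn about z gives the same grasp; the last joint's range is limited). The gripper opens to 85 mm and grips with 20 to 120 N. Pads are 22 mm wide; open, the fingers measure 114 mm over their backs; the gripper's body (76 mm by 85 mm) begins 54 mm behind the grasp point. The pads swing forward as they close: fully open they stand 13 mm farther back than shut.
Start: joints at [-66.692, 13.785, 0.286, 76.501, 0, 90], TCP at [197.834, -459.196, 231.306] pointing down, gripper open.
Joint ranges: [-155.79, 155.79], [-60.16, 107.12], [-62.33, 73.08], [-114, 123.19], [-81.49, 82.49], [-180, 180]. Speed limits (degrees/s): [159.86, 159.86, 180, 180, 180, 180].

## Interface

Orientations are given as [roll, pitch, yaw] about the fixed x, y, z axes, in that order (R = Rz(yaw) Ry(pitch) Rx(roll)).
In Python, from station import ctrl gives the robot as it stands. Calls block until the motion is done:
- ctrl.move_pose(position, orientation): joint-space move of the TCP to a pose.
- ctrl.move_l(position, rotation=None, max_speed=150): straight line of the TCP; rotation=None keeps the orientation; max_speed is the mean speed in mm/s.
- ctrl.move_joints(angles): joint-space move.
- ctrl.grip(opening, force=None): finger opening in mm; force is the grip in N (None keeps the last); returns when the fingers have stopped.
- ctrl.wait(seconds).
- ctrl.ik(position, orientation): joint angles nearest the present ones, or None.
- ctrl.read_state(): the state.
- ctrl.get_image(name): name is "side" or "top" or "wrist"; returns the picture (480x640x3 uint8, red, green, blue); there is no depth.
- ctrl.calibration(name): a dict with "fov_y" (degrees; the focal length in pixels is half the picture's height over the tangent of half this angle, whatever the lens; pixels are square), "cx", "cy" (the principal point, pixels), "R" (3x3) and "t" (3): a world point X has camera coordinates R X + t; the wrist camera has in their place "mount" (4x4, takes a point from camera to tool coordinates, whose origin is the TCP and whose axes are the flange's). Camera axes: x right, y down, z forward; pixel columns grow to the right and rows downward; lengths in mm; the calibration is good to about 2 mm. A picture is of the moment at which its call begins: read the wrist's pose just before it. calibration takes no time and is no camera call.
A pose or a line that the arm cannot do raises ctrl.IKError and nothing moves.
- ctrl.hand_in(): hands the job in; it is judged then, once.
The state is a dict: "time": time; "joint_positions": joint angles; "dq": joint speeds; "tau": joint torques, N m; "ee_pos": TCP position; "eef_rot": TCP orientation; "ft_force": force on the tool from outside, world axes, zero at the start; "wrist_torque": the same for the moment, N m; "opening": finger opening in mm; "gripper_force": force on a finger pad.
Only numpy, scipy, OpenCV 4.12 (cv2) and the standard library are available. Lean on these libraries where they do the work, as an engineer would, in place of code of your own. Each camera call takes 0.05 s, during which the arm holds its last target. There are 200 camera calls.

## Task

The orange liner pot has jammed inside the grey holder screwed to the saw table. Take it by its rim and work it loose, twisting it and pulling up gently until it lets go, then lift it out and stand it upright, wholly on the round cork mat. Set it down rather than drop it, keep it from tipping over on the way, and leave the push blocks, the tin and the oak strip where they are.

Things in the scene. Friction and masses are not known exactly. Their poses are not given: they have to be found in the camera images.
- liner_mid (a point): Centre, half-way up, of the loose orange plastic liner, an open round pot 100 mm in outer diameter and 118 mm tall, 0.18 to 0.35 kg; z points up out of its mouth, so its rim is 59 mm above this point and its underside 59 mm below.
- liner_rim (a point): Centre of the liner's mouth, level with the top of its rim. The rim band (top 40 mm) is 8 mm thick, outer radius 50 and inner radius 42 mm, and stands clear of the holder: too wide to span from outside, it is pinched with one finger inside and one outside, fingertips at most 34 mm below the rim.
- liner: The same liner, at the centre of its underside. Out of sight, 16 to 28 mm up its outside, three nibs 120 degrees apart stand out to radius 58 mm. They are caught under ledges in the holder: it rises about 2 mm, then stops hard; a pull of 6 to 12 N is enough to tell. It turns freely either way.
- holder_mouth (a point): Centre of the holder's mouth, 80 mm above the table. Turning the liner up to 90 degrees, either way, brings its nibs under gaps between the ledges, and it lifts straight out. The free window is about 28 degrees wide, every 120 degrees. Where it lies differs each time, cannot be seen and follows from no listed yaw: feel for it.
- holder: The grey sleeve holder, fixed to the table: sleeve of 134 mm outer and 124 mm inner diameter, rim 80 mm high, on a 150 mm square dark flange. Origin on its axis at table height, z up. The liner stands on its floor 6 mm above the table, centred to 2 mm, and sticks out 44 mm above its rim; it must rise 75 mm to be wholly out.
- mat: The round cork mat, 160 mm in diameter and 4 mm thick, fixed to the table; origin at the centre of its underside.
- push_pad_1: Bystander: pale yellow wooden push block with an upright handle, 132 x 90 mm, 105 mm tall; origin at the centre of its underside.
- push_pad_2: Bystander: like the other push block, 126 x 90 mm, 99 mm tall; origin at the centre of its underside.
- strip_oak: Bystander: oak strip 34 x 270 mm, 16 mm thick, long axis y; origin at the centre of its underside.
- tin: Bystander: flat round grey metal tin, 68 mm in diameter, 26 mm tall; origin at the centre of its underside.

How it is judged:
By the outcome, as a careful person would: the job done as asked, in the order asked, and still so for the second after the job is handed in, with the robot touching nothing.
It also fails if it takes over 72 s, if anything falls off the work surface, if the arm or the gripper's body presses on something with over 40 N, if the wrist force passes 120 N, or if a joint passes its speed limit or range.

## Working session

There is one attempt and no reset: what is moved stays moved. The work goes in short steps, each a Python script; the robot and the scene stay as the last script left them, time stands still between calls to the robot, and variables do not carry over. Pictures are saved under pics/ and viewed, at most 10 in all, crops included, and the job is handed in when it is done.

```bash
mkdir -p pics; ls; python3 - <<'E'
from station import ctrl
import cv2
for n in ("top","side"):
    im=ctrl.get_image(n); cv2.imwrite(f"pics/{n}0.png",im[:,:,::-1]); c=ctrl.calibration(n); print(n,c)
s=ctrl.read_state(); print(s)
print(ctrl.calibration("wrist"))
E
```

```text
pics
top {'fov_y': 47.261829091184865, 'cx': 321.39922635761826, 'cy': 239.38986121328136, 'R': array([[ 0.0042793 , -0.99992196,  0.01173759],
       [-0.9857068 , -0.00619471, -0.16835595],
       [ 0.16841552, -0.01084937, -0.98565638]]), 't': array([ 224.68633562,  588.08694571, 1034.89250468])}
side {'fov_y': 56.499071830083956, 'cx': 326.0441175120866, 'cy': 240.7125289366901, 'R': array([[ 0.9990877 ,  0.0348754 , -0.02464718],
       [-0.00619785, -0.45261889, -0.89168253],
       [-0.04225357,  0.8910218 , -0.45198981]]), 't': array([-597.52653573,  184.51365835,  756.69307397])}
{'time': 0.1, 'joint_positions': array([-6.66913892e+01,  1.38311304e+01,  2.21929932e-01,  7.65031397e+01,
        1.48188035e-03,  8.99992106e+01]), 'dq': array([ 0.06656173,  0.01460602,  0.15781247,  0.02127069, -0.10232037,
       -0.00482507]), 'tau': array([-3.25141882e-04, -3.73137546e+01,  2.53010327e+01,  1.08775040e-02,
       -1.20828490e-04, -3.85326011e-07]), 'ee_pos': array([ 197.62259342, -458.66492621,  230.47699102]), 'eef_rot': array([-1.79887660e+02, -1.48342537e-03,  2.33093973e+01]), 'ft_force': array([ 0.69382304, -0.67988512,  0.18033091]), 'wrist_torque': array([ 0.0690022,  0.0340709, -0.002564 ]), 'gripper_force': 0.0, 'opening': 85.25677054422222}
{'fov_y': 65.76099995500844, 'cx': 324.2532651465835, 'cy': 232.4286671956423, 'mount': array([[-1.45459517e-03, -9.47565667e-01, -3.19557804e-01,
         8.28748188e+01],
       [ 9.99998934e-01, -1.42016062e-03, -3.40777718e-04,
         2.24471244e-01],
       [-1.30914142e-04, -3.19557959e-01,  9.47566723e-01,
        -1.41947411e+02],
       [ 0.00000000e+00,  0.00000000e+00,  0.00000000e+00,
         1.00000000e+00]])}
```

View pics/top0.png

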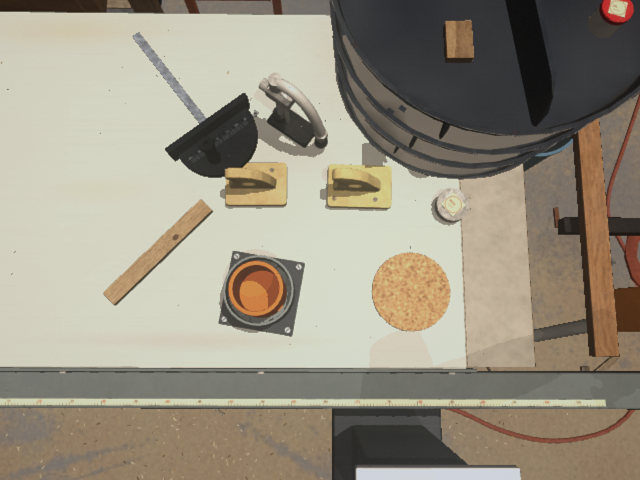

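View pics/side0.png

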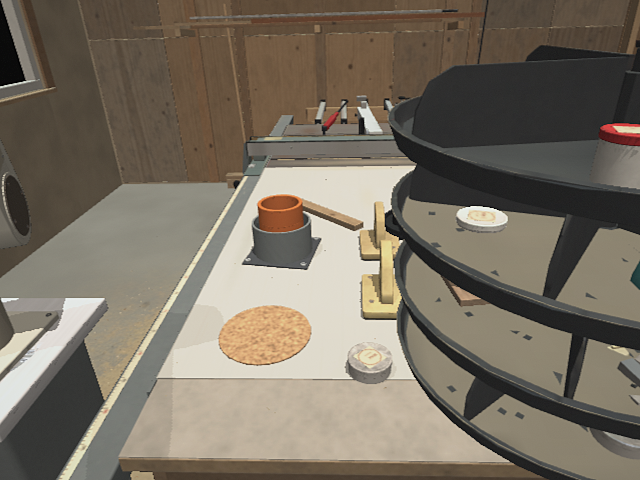

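Top view: the liner rim is near (256,288), the holder flange around (262,293), the mat near (411,291), and the push blocks near (256,184) and (360,187). The side view shows the liner rim at (280,200), the mat at (265,334), and the tall shelf barrel to the right, on the far side in x.

```bash
cat > h.py <<'E'
import numpy as np, cv2
from station import ctrl
def ray(name,uv,z):
    c=ctrl.calibration(name); f=240/np.tan(np.radians(c["fov_y"]/2))
    d=c["R"].T@np.array([(uv[0]-c["cx"])/f,(uv[1]-c["cy"])/f,1]); o=-c["R"].T@c["t"]
    return o+d*(z-o[2])/d[2]
def proj(name,X):
    c=ctrl.calibration(name); f=240/np.tan(np.radians(c["fov_y"]/2)); p=c["R"]@X+c["t"]
    return p[:2]/p[2]*f+[c["cx"],c["cy"]]
E
python3 - <<'E'
from h import *
def fit(name,mask,z,r):
    n,l,s,_=cv2.connectedComponentsWithStats(mask.astype(np.uint8)); k=1+np.argmax(s[1:,4])
    cs,_=cv2.findContours((l==k).astype(np.uint8),cv2.RETR_EXTERNAL,cv2.CHAIN_APPROX_NONE)
    P=np.array([ray(name,p[0],z)[:2] for p in max(cs,key=len)]); h=cv2.convexHull(P.astype(np.float32))[:,0]
    A=np.c_[2*h,np.ones(len(h))]; q=np.linalg.lstsq(A,(h**2).sum(1),rcond=None)[0]
    print(name,z,"c",q[:2].round(1),"r",np.sqrt(q[2]+q[:2]@q[:2]).round(1),"exp",r,"box",s[k])
for n in("top","side"):
    im=cv2.imread(f"pics/{n}0.png"); hsv=cv2.cvtColor(im,cv2.COLOR_BGR2HSV).astype(int); H,S,V=hsv[...,0],hsv[...,1],hsv[...,2]
    Y,X=np.mgrid[:480,:640]
    box=(X>200)&(X<310)&(Y>245)&(Y<340) if n=="top" else (X>240)&(X<310)&(Y>180)&(Y<250)
    m=box&(S>170)&(H<14)&(V>60); fit(n,m,124,50)
    box=(X>360)&(X<460)&(Y>240)&(Y<340) if n=="top" else (X>210)&(X<320)&(Y>300)&(Y<370)
    m=box&(S>65)&(H<25)&(V>80); fit(n,m,4,80)
# side liner: rim front/left/right
print("flange corners",[ray("top",p,5)[:2].round() for p in((234,252),(305,263),(292,335),(220,325))])
print("pads",[ray("top",p,20)[:2].round() for p in((256,205),(360,208),(225,184),(287,184),(391,187))],"tin",ray("top",(452,205),20))
print("shelf low edge side", [ray("side",p,z).round() for p in((390,100),(398,260),(410,340)) for z in (0,)])
print("shelf top", [ray("top",p,z).round() for p in((334,60),(400,172)) for z in (0,200,400)])
E
```

```text
top 124 c [489.6 325.5] r 3.1 exp 50 box [266 283   4   5   8]
top 4 c [489.6  46.1] r 79.3 exp 80 box [ 372  253   78   78 4823]
side 124 c [500.6 291.1] r 86.0 exp 50 box [ 258  195   45   37 1447]
side 4 c [490.3  43.6] r 79.8 exp 80 box [ 218  305   93   61 4295]
flange corners [array([567., 406.]), array([545., 261.]), array([400., 285.]), array([420., 429.])]
pads [array([662., 362.]), array([658., 149.]), array([706., 426.]), array([707., 299.]), array([702.,  84.])] tin [665.17677417 -40.71906738  20.        ]
shelf low edge side [array([ 920., 2355.,   -0.]), array([748., 303.,   0.]), array([738.,  29.,  -0.])]
shelf top [array([993., 201.,   0.]), array([888., 208., 200.]), array([782., 215., 400.]), array([741.,  62.,   0.]), array([680.,  94., 200.]), array([620., 125., 400.])]
```

```bash
python3 - <<'E'
from h import *
from scipy.optimize import least_squares
im=cv2.imread("pics/top0.png"); hsv=cv2.cvtColor(im,cv2.COLOR_BGR2HSV).astype(int); 
m=np.zeros((480,640),np.uint8); sub=hsv[245:340,200:310]
m[245:340,200:310]=(sub[...,1]>120)&(sub[...,0]<16)&(sub[...,2]>70)
n,l,s,_=cv2.connectedComponentsWithStats(m);k=1+np.argmax(s[1:,4]);print(s[k],ray("top",(256,288),124))
c=max(cv2.findContours((l==k).astype(np.uint8),0,1)[0],key=len)
P=np.array([ray("top",p[0],124)[:2] for p in c])
r=least_squares(lambda q:np.hypot(*(P-q[:2]).T)-q[2],[480,350,50],loss="soft_l1");print("liner top",r.x,r.cost)
im=cv2.imread("pics/side0.png");print("side prediction check",proj("side",np.array([*r.x[:2],124])))
C=r.x[:2];M=np.array([489.9,45]) 
# feasibility: phi=direction from liner axis to TCP; yaw so tool y is radial
for flip in(0,1):
  for phi in range(-180,180,15):
    yaw=(phi+90+180*flip+180)%360-180
    d=np.array([np.cos(np.radians(phi)),np.sin(np.radians(phi))])
    o=[]
    for c,z in((C,94),(C,190),(M,95),(M,200)):
        q=ctrl.ik([*(c+46*d),z],[180,0,yaw]); o.append(None if q is None else np.round(q[[0,4,5]]).astype(int).tolist())
    print(flip,phi,yaw,o)
E
```

```text
[ 228  261   58   56 2549] [484.21283079 346.32986019 124.        ]
liner top [483.26303351 345.52577946  50.68956835] 141.73240047575908
side prediction check [278.25769642 202.08855639]
0 -180 -90 [[38, 0, -52], [38, 0, -52], [6, 0, -84], [6, 0, -84]]
0 -165 -75 [[37, 0, -68], [37, 0, -68], [4, 0, -101], [4, 0, -101]]
0 -150 -60 [[36, 0, -84], [36, 0, -84], [3, 0, -117], [3, 0, -117]]
0 -135 -45 [[35, 0, -100], [35, 0, -100], [2, 0, -133], [2, 0, -133]]
0 -120 -30 [[34, 0, -116], [34, 0, -116], [1, 0, -149], [1, 0, -149]]
0 -105 -15 [[33, 0, -132], [33, 0, -132], [0, 0, -165], [0, 0, -165]]
0 -90 0 [[32, 0, -148], [32, 0, -148], [0, 0, 180], [0, 0, 180]]
0 -75 15 [[31, 0, -164], [31, 0, -164], [0, 0, 165], [0, 0, 165]]
0 -60 30 [[31, 0, -179], [31, 0, -179], [1, 0, 151], [1, 0, 151]]
0 -45 45 [[31, 0, 166], [31, 0, 166], [1, 0, 136], [1, 0, 136]]
0 -30 60 [[32, 0, 152], [32, 0, 152], [2, 0, 122], [2, 0, 122]]
0 -15 75 [[32, 0, 137], [32, 0, 137], [4, 0, 109], [4, 0, 109]]
0 0 90 [[33, 0, 123], [33, 0, 123], [5, 0, 95], [5, 0, 95]]
0 15 105 [[34, 0, 109], [34, 0, 109], [6, 0, 81], [
[... 1497 characters left out ...]
 -71], [6, 0, -99], [6, 0, -99]]
1 30 -60 [[35, 0, -85], [35, 0, -85], [7, 0, -113], [7, 0, -113]]
1 45 -45 [[36, 0, -99], [36, 0, -99], [8, 0, -127], [8, 0, -127]]
1 60 -30 [[37, 0, -113], [37, 0, -113], [9, 0, -141], [9, 0, -141]]
1 75 -15 [[38, 0, -127], [38, 0, -127], [10, 0, -155], [10, 0, -155]]
1 90 0 [[39, 0, -141], [39, 0, -141], [11, 0, -169], [11, 0, -169]]
1 105 15 [[40, 0, -155], [40, 0, -155], [11, 0, 176], [11, 0, 176]]
1 120 30 [[40, 0, -170], [40, 0, -170], [10, 0, 160], [10, 0, 160]]
1 135 45 [[40, 0, 175], [40, 0, 175], [10, 0, 145], [10, 0, 145]]
1 150 60 [[40, 0, 160], [40, 0, 160], [9, 0, 129], [9, 0, 129]]
1 165 75 [[39, 0, 144], [39, 0, 144], [7, 0, 112], [7, 0, 112]]
```

```bash
cat >> h.py <<'E'
def pose(C,phi,z):
    p=np.radians(phi); return [C[0]+46*np.cos(p),C[1]+46*np.sin(p),z],[180,0,(phi-90+180)%360-180]
def st(): 
    s=ctrl.read_state(); print(round(s["time"],1),s["ee_pos"].round(1),s["eef_rot"].round(1),"F",s["ft_force"].round(1),"T",s["wrist_torque"].round(2),"op",round(s["opening"],1),"gf",round(s["gripper_force"],1)); return s
E
python3 - <<'E'
from h import *
C=[483.3,345.5]
p,o=pose(C,-135,215); ctrl.move_pose(p,o); st()
ctrl.grip(34,60); s=st()
cv2.imwrite("pics/w1.png",ctrl.get_image("wrist")[...,::-1]); cv2.imwrite("pics/t1.png",ctrl.get_image("top")[...,::-1])
E
```

```text
3.0 [451.2 312.2 215.1] [180.    0.  134.9] F [0.4 0.  0.2] T [ 0.05  0.01 -0.  ] op 85.4 gf 0.0
3.5 [450.8 312.9 215. ] [-180.    0.  135.] F [-0.5  0.1 -0.4] T [-0.01 -0.04  0.07] op 34.4 gf 0.0
```

View pics/w1.png

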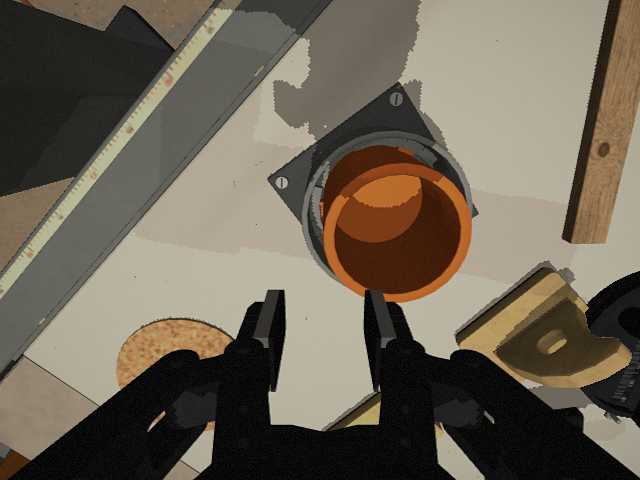

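The wrist view shows the rim ellipse centred near (398,231), on the right finger's side, with the fingers at columns 270 and 375. I'll check this numerically, then descend.

```bash
python3 - <<'E'
from h import *
from scipy.optimize import least_squares
from scipy.spatial.transform import Rotation as Ro
im=cv2.imread("pics/w1.png"); hsv=cv2.cvtColor(im,cv2.COLOR_BGR2HSV).astype(int)
m=np.zeros((480,640),np.uint8); sub=hsv[120:330,290:500]
m[120:330,290:500]=(sub[...,1]>150)&(sub[...,0]<16)&(sub[...,2]>60)
n,l,s,_=cv2.connectedComponentsWithStats(m);k=1+np.argmax(s[1:,4]);print(s[k])
c=max(cv2.findContours((l==k).astype(np.uint8),0,1)[0],key=len)[:,0]
c=c[c[:,1]>185]   # top band hidden inner? keep lower/side arc = outer rim
cal=ctrl.calibration("wrist"); f=240/np.tan(np.radians(cal["fov_y"]/2))
T=np.eye(4);T[:3,:3]=Ro.from_euler("xyz",[180,0,135],degrees=True).as_matrix();T[:3,3]=[450.8,312.9,215]
W=T@cal["mount"]
d=np.c_[(c[:,0]-cal["cx"])/f,(c[:,1]-cal["cy"])/f,np.ones(len(c))]@W[:3,:3].T
P=(W[:3,3]+d*((124-W[2,3])/d[:,2])[:,None])[:,:2]
r=least_squares(lambda q:np.hypot(*(P-q[:2]).T)-q[2],[480,350,50],loss="soft_l1");print(r.x,r.cost)
E
```

```text
[  320   145   152   158 17207]
[483.19857706 348.05498848  49.77285723] 407.0370220143974
```

```bash
python3 - <<'E'
from h import *
C=[483.2,346.3]
p,o=pose(C,-135,140); ctrl.move_l(p,o); p[2]=95; ctrl.move_l(p,max_speed=80); st()
ctrl.grip(0,60); s=st(); z=s["ee_pos"][2]
for i in range(1,11):
    p[2]=95+0.5*i; ctrl.move_l(p,max_speed=20); s=st()
    if s["ft_force"][2]<-11: break
E
```

```text
5.0 [451.  314.   95.4] [180.   0. 135.] F [0.6 0.2 0.5] T [ 0.04 -0.01 -0.  ] op 34.1 gf 0.0
5.3 [451.4 314.4  96. ] [179.9   0.  135. ] F [0.  0.1 3. ] T [ 0.14 -0.09 -0.05] op 6.9 gf 56.6
5.6 [451.1 314.1  95.9] [179.9   0.  135. ] F [0.6 0.9 2.9] T [ 0.15 -0.17 -0.03] op 7.2 gf 56.8
5.8 [450.8 313.8  96. ] [180.   0. 135.] F [1.3 0.9 0.2] T [ 0.22 -0.25 -0.06] op 6.9 gf 56.9
6.1 [450.6 313.8  96. ] [-180.   -0.  135.] F [ 1.5  1.3 -3.6] T [ 0.4  -0.56  0.04] op 7.2 gf 56.9
6.3 [450.4 313.8  96.5] [-180.   -0.  135.] F [ 2.6  2.  -5.5] T [ 0.52 -0.51  0.01] op 6.9 gf 56.6
6.6 [450.4 313.7  97.3] [-180.   -0.  135.] F [ 1.9  3.6 -5.7] T [ 0.56 -0.36 -0.  ] op 6.9 gf 56.3
6.8 [450.4 313.9  97.8] [-180.   -0.  135.] F [ 1.7  3.8 -6.3] T [ 0.71 -0.33  0.04] op 6.9 gf 56.2
7.1 [450.5 314.1  98. ] [-180.   -0.  135.] F [ 3.5  5.5 -8.7] T [ 0.85 -0.47  0.  ] op 7.0 gf 56.6
7.3 [450.5 314.   98. ] [-180.   -0.  135.] F [  3.3   5.3 -11.7] T [ 1.   -0.64  0.03] op 6.9 gf 56.4
```

```bash
python3 - <<'E'
from h import *
C=[483.2,346.3]; phi=-135; free=False
p,o=pose(C,phi,96); ctrl.move_l(p,o,40)
while phi<-135+98 and not free:
    for _ in range(2):
        phi+=7; p,o=pose(C,phi,96); ctrl.move_l(p,o,40)
    s0=st(); free=True
    for z in (98,99,100,101,102.5,104):
        p[2]=z; ctrl.move_l(p,max_speed=25); s=ctrl.read_state()
        if s["ft_force"][2]<-10.5: free=False; break
    print(phi,"free" if free else "blocked",end=" "); st()
    if not free: p[2]=96; ctrl.move_l(p,max_speed=40)
    if s["time"]>35: break
E
```

```text
8.2 [459.6 306.7  96.1] [-180.     0.   148.8] F [ 1.4  1.9 -3.3] T [ 0.23 -0.18  0.06] op 7.2 gf 57.4
-121 blocked 8.7 [459.2 306.9  98. ] [-180.   -0.  149.] F [  3.5   3.4 -13.4] T [ 0.67 -0.66 -0.07] op 7.0 gf 56.5
9.5 [469.7 302.1  96.2] [-180.     0.   162.8] F [ 1.   0.1 -2.5] T [-0.11 -0.12  0.05] op 7.0 gf 58.1
-107 blocked 10.2 [469.3 302.2  98.2] [-1.799e+02 -1.000e-01  1.630e+02] F [  3.3   4.  -20.2] T [ 0.65 -0.86 -0.04] op 6.8 gf 56.5
11.1 [480.7 300.4  96.3] [180.    0.  176.8] F [-0.2 -0.1 -3.9] T [-0.21  0.01  0.04] op 6.8 gf 58.6
-93 blocked 11.6 [480.3 300.1  98.1] [-1.80e+02 -1.00e-01  1.77e+02] F [  0.4  -0.1 -10.5] T [ 0.02 -0.31  0.01] op 7.4 gf 58.0
12.4 [492.  301.2  96.2] [ 180.     0.  -169.2] F [ 1.3 -1.  -2.8] T [-0.11 -0.15 -0.05] op 6.9 gf 58.6
-79 blocked 13.2 [491.4 301.   98.4] [-1.80e+02 -1.00e-01 -1.69e+02] F [  3.    2.2 -19. ] T [ 0.51 -0.7  -0.02] op 6.8 gf 56.8
14.0 [502.7 304.7  96.4] [ 180.     0.  -155.2] F [-1.   1.  -3.6] T [-0.12 -0.02  0.03] op 6.7 gf 58.7
-65 free 15.5 [502.7 304.7 104.2] [ 180.    0. -155.] F [-0.6  0.  -2.5] T [-0.17 -0.05 -0.02] op 6.9 gf 58.7
```

```bash
python3 - <<'E'
from h import *
C=[483.2,346.3]
p,o=pose(C,-60,104); ctrl.move_l(p,o,25); st(); ok=True
for z in range(110,203,8):
    p[2]=z; ctrl.move_l(p,max_speed=60); s=ctrl.read_state()
    if s["ft_force"][2]<-9: ok=False; break
print(ok); st()
if ok:
    cv2.imwrite("pics/s2.png",ctrl.get_image("side")[...,::-1]); cv2.imwrite("pics/w2.png",ctrl.get_image("wrist")[...,::-1])
E
```

```text
15.8 [506.2 306.5 103.9] [-180.    -0.  -150.1] F [ 0.   0.2 -3.7] T [-0.16 -0.08 -0.  ] op 7.2 gf 58.7
True
19.2 [506.6 306.7 198.7] [ 1.8e+02  1.0e-01 -1.5e+02] F [-0.9 -0.1 -2.4] T [-0.12 -0.1   0.01] op 6.8 gf 58.6
```

View pics/s2.png

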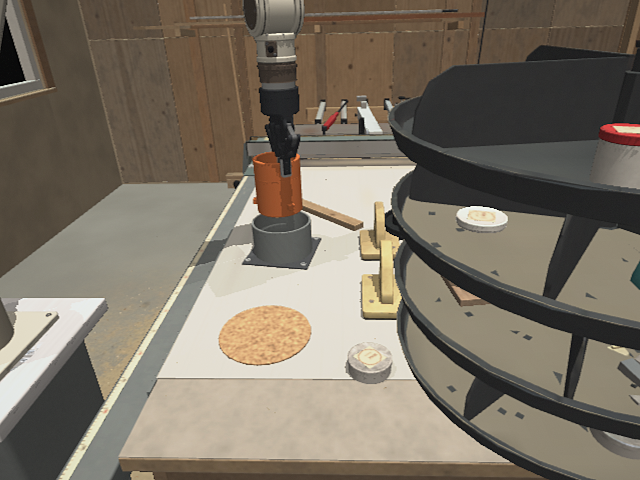

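The liner is out and upright, with its bottom at about (280,214), clear above the holder mouth. Next I carry it to the mat and lower it.

```bash
python3 - <<'E'
from h import *
M=[490,45]
p,o=pose(M,-60,198); ctrl.move_l(p,o,120); p[2]=104; ctrl.move_l(p,max_speed=70); ctrl.wait(.2); s=st(); f0=s["ft_force"][2]
for i in range(1,32):
    p[2]=104-0.5*i; ctrl.move_l(p,max_speed=15); s=ctrl.read_state()
    if s["ft_force"][2]>f0+3: break
st(); print(p)
cv2.imwrite("pics/s3.png",ctrl.get_image("side")[...,::-1])
E
```

```text
23.6 [513.3   5.2 104.4] [-180.    0. -150.] F [-0.2 -0.9 -2.7] T [-0.1  -0.1  -0.03] op 7.0 gf 58.7
28.9 [513.3   5.   93.9] [-180.    0. -150.] F [ 0.5 -1.2  0.5] T [-0.28  0.03 -0.05] op 7.0 gf 59.2
[np.float64(513.0), np.float64(5.162831425915826), 93.5]
```

View pics/s3.png

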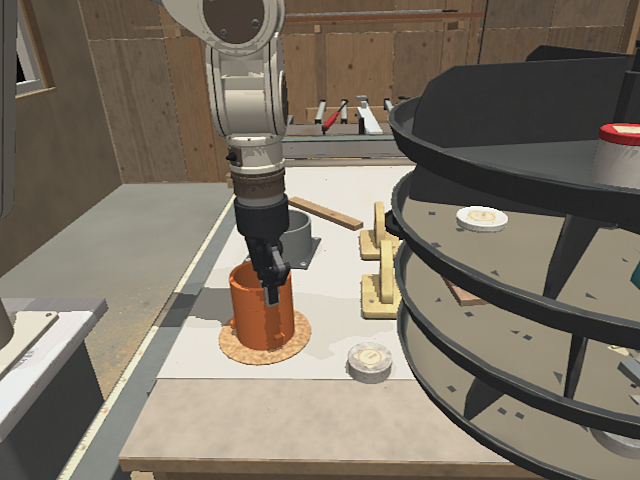

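The liner stands on the mat, its base near (265,345) and inside the cork disc. I'll press down slightly further, release gently and retreat upward.

```bash
python3 - <<'E'
from h import *
p,o=pose([490,45],-60,93); ctrl.move_l(p,max_speed=15); st()
ctrl.grip(12); ctrl.grip(30); ctrl.wait(.2); st()
p[2]=150; ctrl.move_l(p,max_speed=60); p[2]=240; ctrl.move_l(p); ctrl.move_pose([350,-300,260],o); st()
cv2.imwrite("pics/s4.png",ctrl.get_image("side")[...,::-1]); cv2.imwrite("pics/t4.png",ctrl.get_image("top")[...,::-1])
E
```

```text
29.2 [513.4   5.   93.9] [-1.799e+02  1.000e-01 -1.500e+02] F [-2.2 -0.3  5.7] T [-0.3   0.41  0.03] op 6.9 gf 59.6
29.9 [513.    5.2  93. ] [ 180.   -0. -150.] F [-0.5  0.1 -0.4] T [-0.    0.05  0.02] op 30.0 gf 0.0
33.1 [ 350.4 -299.4  259.7] [ 180.     0.  -149.9] F [-0.2 -0.3  0. ] T [ 0.05 -0.01 -0.02] op 29.6 gf 0.0
```

View pics/t4.png

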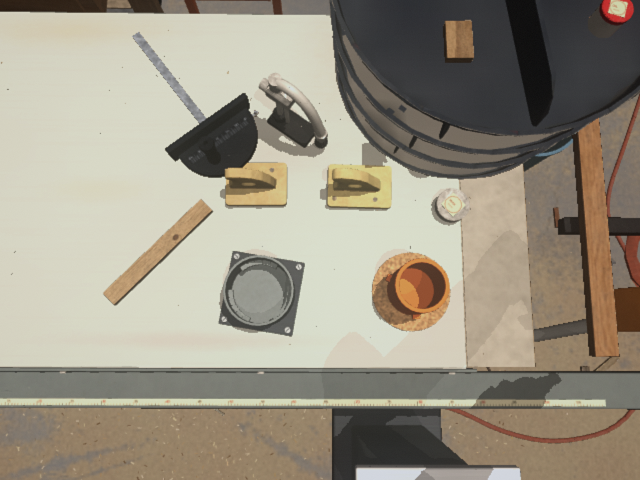

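View pics/s4.png

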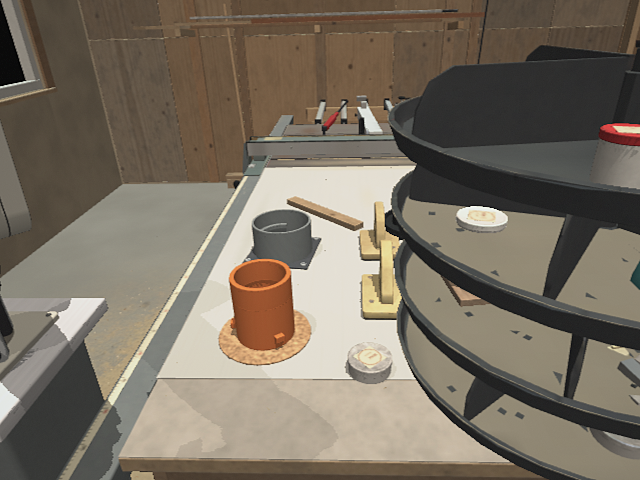

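The pot stands upright within the mat: its rim in the top view is at (421,285), and the offset from the mat centre is height parallax. The bystanders are at the same pixels as before and the arm is clear.

```bash
python3 - <<'E'
from h import *
print(ray("top",(421,285),122), ctrl.hand_in())
E
```

```text
the job is handed in; nothing more can be done
[491.38779878  47.21278373 122.        ] None
```

The liner came loose after about 70° of twisting and now stands upright on the cork mat, about 3 mm from its centre; the bystanders look unmoved, and I handed the job in at about 33 s.

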